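Clear the jammed scraper and shut the drawer

TASK

The top drawer of the red chest cannot shut because somebody dropped the scraper handle-up between the parts bins in it. Take the scraper out and put it back in its wide slot in the wooden tool block, blade down and fully home, then shut the drawer completely. Leave the other things on the bench where they are.

Things in the scene. Friction and masses are not known exactly. Their poses are not given: they have to be found in the camera images.
- scraper: Scraper, 165 long, about 120 g, upright, leaning up to 4 deg. Origin: middle of the blade's lower edge; z towards the handle's end, x along the blade's width, y through its thickness. Steel blade 50 wide (34 from 42 up), 2.5 thick, 60 long; shoulder 32 x 20, 8 high; orange handle 26 wide (x), 18 thick (y), 97 long. Its width lies along the drawer's sliding direction. Sizes in mm.
- scraper_grip (a point): Point inside the scraper's handle on its centre line, 135 mm from the blade's lower edge and 30 mm below the handle's end; a good place to grip from above across the 18 mm thickness. Same axes as the scraper. The blade stands in a 5.5 mm gap between two bins, its edge on the drawer's floor.
- block: Fixed wooden tool block 100 (x) x 120 (y) x 80 mm high. Origin: centre of its underside, z up. Empty wide scraper slot at x = -22 mm; at x = +26 mm a row of tools that stay in the block (blue spudger, yellow and red bit drivers), at most 32 mm above the block's top.
- block_slot (a point): Centre of the wide slot's mouth, level with the block's top; axes of the block. Slot 63 mm long along y, 10 mm wide along x, 66 mm deep along -z. When the scraper is fully home its shoulder rests on the block's top and its blade's lower edge is 60 mm below this point.
- chest: Fixed red two-drawer bench chest, 240 mm deep (x), 340 wide (y), 180 high; a clear box on the rear half of its top reaches 217 mm. Origin: centre of its underside, z up. Its front faces its own -x; front plane of the case at x = -120 mm. Only the top drawer opens, along -x; bins in it reach 153 mm above the bench.
- drawer (a joint): How far the top drawer is open, in m: 0 fully shut, at most 0.18. It shuts along the chest's +x on smooth runners that resist with about 2 N, and stays where it is left. Drawer 330 mm wide; its red front spans 100 to 165 mm above the bench, its floor is at 108 mm.
- drawer_pull (a point): Centre of the front face of the top drawer's aluminium pull, which moves with the drawer: a bar 300 mm long (y), 13 mm high (150 to 163 mm above the bench), standing out 18 mm from the red front. x axis points into the chest (shutting), z up. Shut, it lies at x = -146 mm in the chest's frame.
- spool: Bystander: red reel of solder, diameter 60 mm, 38 mm high, flat on the green mat. Origin: centre of its underside.
- lifter: Bystander: orange suction lifter, cup diameter 114 mm, with an arched handle, 79 mm high. Origin: centre of its underside.
- helping_hands: Bystander: helping-hands stand with magnifier, black base 70 x 55 mm, steel cross bar 150 mm long along its y, about 145 mm high. Origin: centre of its underside.
- cutters: Bystander: dark flush cutters lying flat, about 130 mm long along x, 53 mm wide and 14 mm high, jaws to +x. Origin: on the mat, near the rivet.

How it is judged:
On the way:
1. the scraper is fully home in the block's wide slot while the drawer is still open (more than 50 mm) (z of scraper in the frame of block_slot below -0.056 m and horizontal distance between scraper and block_slot below 0.01 m and angle between scraper's own z axis and vertical below 0.12 rad and value of joint drawer above 0.05 m), for 0.2 s.
At the end, for the whole second after the job is handed in: The scraper stands at rest in the block's wide slot, handle up and within 0.12 rad of vertical, blade edge at least 56 mm below the mouth (shoulder within 4 mm of the block's top) and within 10 mm of the slot's centre, and the top drawer is shut to within 5 mm (z of scraper in the frame of block_slot below -0.056 m and horizontal distance between scraper and block_slot below 0.01 m and angle between scraper's own z axis and vertical below 0.12 rad and linear speed of scraper below 0.02 m/s and value of joint drawer below 0.005 m); the robot touches nothing.
It fails at once if the solder reel is moved more than 30 mm (distance of spool from where it was at the start of the episode above 0.03 m).
It fails at once if the suction lifter is moved more than 30 mm (distance of lifter from where it was at the start of the episode above 0.03 m).
It fails at once if the helping hands are moved more than 30 mm (distance of helping_hands from where it was at the start of the episode above 0.03 m).
It fails at once if the flush cutters are moved more than 30 mm (distance of cutters from where it was at the start of the episode above 0.03 m).
It also fails if it takes over 59 s, if anything falls off the work surface, if the arm or the gripper's body presses on something with over 40 N, if the wrist force passes 120 N, or if a joint passes its speed limit or range.

ROBOT

A 7-joint arm with a two-finger parallel gripper is mounted at the origin on the work surface. World frame = base frame: x ahead of the robot, y to its left, z up, the work surface at z = 0. Lengths are in m, angles in rad, forces in N, time in s.
With the tool pointing down it reaches from about 0.425 to 0.925 m from the base axis. Payload 6.8 kg.
Tool frame: the origin (TCP) lies between the finger pads; the fingertips stand r.tips_ahead ahead of it and the grasp point (between the pads) lies 5 mm behind it (r.tips_ahead is the distance from the TCP to the fingertips, in m); z points along the fingers, y is the line along which they close (so a half turn about z gives the same grasp; the last joint's range is limited). The gripper opens to 85 mm and grips with 20 to 120 N. Pads are 22 mm wide; open, the fingers measure 114 mm over their backs; the gripper's body (76 mm by 85 mm) begins 54 mm behind the grasp point. The pads swing forward as they close: fully open they stand 13 mm farther back than shut.
Start: joints at [0.994, 0.477, 0.022, 1.555, -0.011, 1.109, -0.083], TCP at [0.305, -0.602, 0.245] pointing down, gripper open.
Joint ranges: [-2.96, 2.96], [-0.34, 2.1], [-1.41, 1.46], [0.24, 2.44], [-1.37, 4.51], [0.17, 1.92], [-2.96, 2.96]. Speed limits (rad/s): [2.39, 2.39, 3.14, 3.14, 3.14, 3.14, 3.14].

INTERFACE

Orientations are given as a rotation vector (axis times angle).
In Python, from bench import r gives the robot as it stands.
- The arm moves only by the tool move_arm, never from a script. Its argument "rows" is one flat list of numbers, 4 for each row, row after row: the shift along the tool's x, y, z in cm, then the turn about the tool's z in degrees. In form: [tx, ty, tz, twist, tx, ty, tz, twist, ...]. A call has 1 to 10 rows; each row is the pose to reach, as a shift and turn from the pose commanded when the call began, along the tool's axes at that moment; what a row does not reach only later rows make up. A row lasts 1/8 s, in which the tool goes at most 62.5 mm and 10.7 degrees, less where a joint would pass 70% of its speed; a pose out of reach is approached as far as the arm can. A call with a gripper value outside its range is refused whole. "fingers" is the opening, from 0 (shut) to 1 (fully open), set as the call begins (left out, the last holds). The fingers move at their own pace and stop on an object; "newtons" is the grip in N (left out, the last holds). Time passes only in rows, so rows that repeat a pose let the fingers close. It gives the time, the measured TCP pose, the force, the opening and the grip force at its end, in the units of the state.
- r.get_obs(): the state, without advancing time (a new reading comes with each control period).
- r.grab_frame(name): name is "scene" or "side" or "wrist"; returns the picture (480x640x3 uint8, blue, green, red); there is no depth.
- r.camera_params(name): a dict with "fx", "fy", "cx", "cy" (pixels), "k1" (the pictures are not rectified: a ray, as slopes to the right and down, at radius r is drawn at 1 + k1 r^2 times it, then the intrinsics apply), "world_from_camera" (4x4, takes a point from camera to world coordinates). Camera axes: x right, y down, z forward; pixel columns grow to the right and rows downward; lengths in m; the calibration is good to about 2 mm. A picture is of the moment at which its call begins: read the wrist's pose just before it. camera_params takes no time and is no camera call; for the wrist camera it gives the pose at the moment of the call.
- r.hand_in(): hands the job in; it is judged then, once.
The state is a dict: "clock": time; "joints": joint angles; "qvel": joint speeds; "tau": joint torques, N m; "tcp_pos": TCP position; "orientation": TCP orientation; "contact_force": force on the tool from outside, world axes, zero at the start; "moment": the same for the moment, N m; "grip_width": finger opening in m; "gripper_force": force on a finger pad.
Only numpy, scipy, OpenCV 4.12 (cv2) and the standard library are available. Lean on these libraries where they do the work, as an engineer would, in place of code of your own. Each camera call takes 0.05 s, during which the arm holds its last target. There are 200 camera calls.

## Working session

There is one attempt and no reset: what is moved stays moved. The work goes in short steps, Python scripts to look and compute and a tool call to move; the robot and the scene stay as the last step left them, time stands still between calls to the robot, and variables do not carry over. Pictures are saved under pics/ and viewed, at most 13 in all, crops included, and the job is handed in when it is done.

Besides the shell and the picture viewer there is one more tool, called after "Call:" as a command line: name --argument value ..., lists and objects as JSON in quotes. move_arm: Moves the arm, as the interface text tells. Its arguments: {"type":"object","properties":{"rows":{"type":"array"},"fingers":{"type":"number"},"newtons":{"type":"number"}},"required":["rows"]}

```bash
mkdir -p pics
python3 - <<'E'
from bench import r
import cv2,numpy as np
np.set_printoptions(precision=4,suppress=True)
print(r.get_obs(), r.tips_ahead)
for n in("scene","side"):
    cv2.imwrite(f"pics/{n}0.png",r.grab_frame(n)); print(n,r.camera_params(n))
E
```

```text
{'clock': 0.0, 'joints': array([ 0.9939,  0.4778,  0.0223,  1.5565, -0.0115,  1.1093, -0.0831]), 'qvel': array([ 0.0015, -0.    ,  0.0013,  0.0001,  0.0011,  0.0006,  0.0007]), 'tau': array([  0.0015, -59.6441,   1.6086, -28.1194,   0.0126,   0.0094,
         0.    ]), 'tcp_pos': array([ 0.3047, -0.6017,  0.2443]), 'orientation': array([-3.054 , -0.7294,  0.0009]), 'contact_force': array([ 0.1366, -0.058 , -0.9902]), 'moment': array([ 0.0245, -0.0128,  0.0214]), 'gripper_force': 0.0, 'grip_width': 0.08541759565999803} 0.014
scene {'fx': 498.6064181552336, 'fy': 498.6064181552336, 'cx': 330.9390711135056, 'cy': 231.55733215469414, 'k1': -0.035081411793668194, 'world_from_camera': array([[ 0.4838,  0.7954, -0.3652,  1.0485],
       [ 0.8752, -0.4361,  0.2096, -0.2463],
       [ 0.0074, -0.421 , -0.9071,  1.2998],
       [ 0.    ,  0.    ,  0.    ,  1.    ]])}
side {'fx': 453.03628431072354, 'fy': 453.03628431072354, 'cx': 319.5635719873641, 'cy': 238.82870682384956, 'k1': -0.06680476556190726, 'world_from_camera': array([[-0.9322, -0.2385,  0.2723,  0.315 ],
       [-0.3618,  0.5898, -0.7219,  0.7664],
       [ 0.0116, -0.7715, -0.6361,  0.7995],
       [ 0.    ,  0.    ,  0.    ,  1.    ]])}
```

View pics/scene0.png

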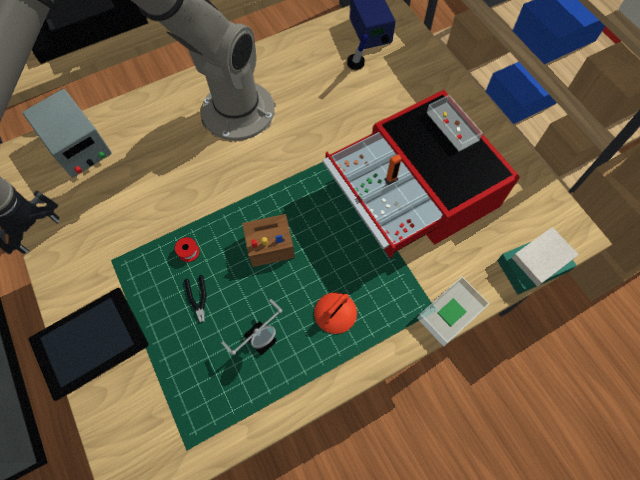

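View pics/side0.png

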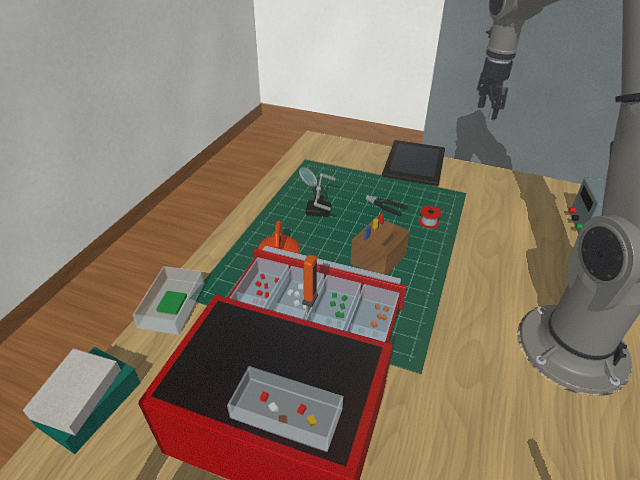

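The chest is at about (430,170) in scene, the scraper handle near (393,168), and the block at (268,240). I'll enlarge both views.

Run:
```python
import cv2
a=cv2.imread("pics/scene0.png")[90:270,230:470]; b=cv2.imread("pics/side0.png")[195:375,220:460]
for n,i in(("sc1",a),("sd1",b)): cv2.imwrite(f"pics/{n}.png",cv2.resize(i,(800,600),interpolation=cv2.INTER_CUBIC))
```

```text
(no output)
```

View pics/sc1.png

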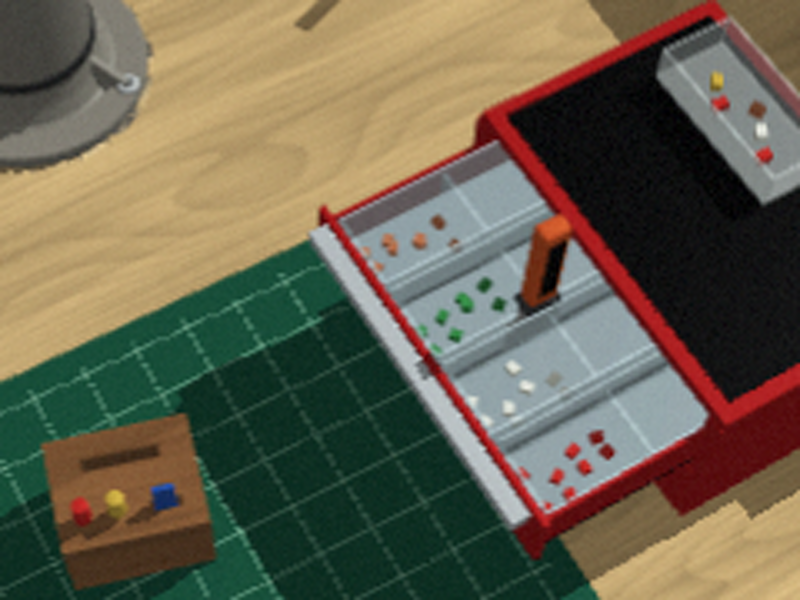

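View pics/sd1.png

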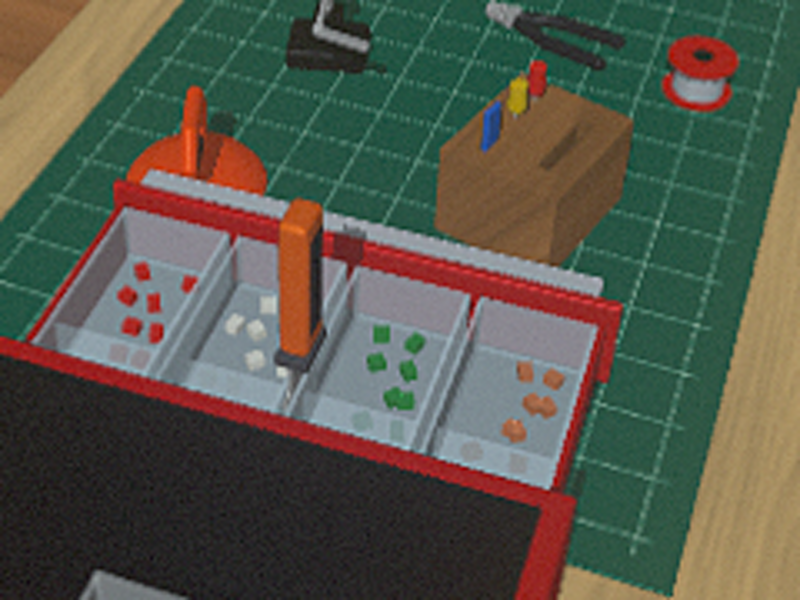

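Scene crop: block top corners are (45,443) and (188,414), slot centre (120,457), pull's top front edge (312,232)–(512,527), handle top (553,228). Side crop: handle top (304,207), slot about (566,147).

```bash
cat > h.py <<'E'
import numpy as np, cv2
from bench import r
np.set_printoptions(precision=4,suppress=True)
S=800/240
def ray(p,uv):
    K=np.array([[p['fx'],0,p['cx']],[0,p['fy'],p['cy']],[0,0,1]])
    q=cv2.undistortPoints(np.array([[uv]],float),K,np.array([p['k1'],0,0,0,0.]))[0,0]
    T=p['world_from_camera']; return T[:3,3],T[:3,:3]@np.array([q[0],q[1],1])
def atz(p,uv,z):
    o,d=ray(p,uv); return o+d*(z-o[2])/d[2]
def tri(p1,a,p2,b):
    o1,d1=ray(p1,a);o2,d2=ray(p2,b)
    s=np.linalg.lstsq(np.c_[d1,-d2],o2-o1,rcond=None)[0]
    A,B=o1+s[0]*d1,o2+s[1]*d2; return (A+B)/2,np.linalg.norm(A-B)
def proj(p,X):
    T=np.linalg.inv(p['world_from_camera']);c=T[:3,:3]@X+T[:3,3];x=c[:2]/c[2];x=x*(1+p['k1']*(x@x))
    return np.array([p['fx']*x[0]+p['cx'],p['fy']*x[1]+p['cy']])
E
python3 - <<'E'
from h import *
sc=r.camera_params("scene");sd=r.camera_params("side")
cs=lambda u,v:(230+(u+.5)/S-.5,90+(v+.5)/S-.5)
cd=lambda u,v:(220+(u+.5)/S-.5,195+(v+.5)/S-.5)
for n,u,z in[("blkA",(45,443),.08),("blkB",(188,414),.08),("blkD",(213,528),.08),("blkC",(70,557),.08),("slotL",(83,463),.08),("slotR",(159,449),.08),("slot",(120,456),.08),("pullL",(310,232),.163),("pullR",(512,527),.163)]:
    print(n,atz(sc,cs(*u),z))
for n,u,z in[("sblk",(633,122),.08),("sblk2",(557,203),.08),("sblk3",(440,150),.08),("slot",(566,147),.08),("pullL",(145,172),.163),("pullR",(601,280),.163)]:
    print(n,atz(sd,cd(*u),z))
print("top",tri(sc,cs(553,228),sd,cd(304,207)))
print("shoulder",tri(sc,cs(540,297),sd,cd(300,353)))
for n,u,v,z in(("spool",187,250,.038),("lifter",335,313,.02),("hh",262,338,.02),("hhbarA",278,305,.13),("hhbarB",228,350,.13),("cut",197,298,.01)): print(n,atz(sc,(u,v),z))
p=r.camera_params("wrist");print(p); T=np.eye(4)
o=r.get_obs();R,_=cv2.Rodrigues(o['orientation']);T[:3,:3]=R;T[:3,3]=o['tcp_pos'];print(T);print(np.linalg.inv(T)@p['world_from_camera'])
E
```

```text
blkA [ 0.419  -0.1607  0.08  ]
blkB [ 0.4514 -0.0465  0.08  ]
blkD [ 0.552  -0.0749  0.08  ]
blkC [ 0.5198 -0.1854  0.08  ]
slotL [ 0.4503 -0.1412  0.08  ]
slotR [ 0.4686 -0.0816  0.08  ]
slot [ 0.4591 -0.1122  0.08  ]
pullL [0.3919 0.1008 0.163 ]
pullR [0.6919 0.1087 0.163 ]
sblk [ 0.4201 -0.1652  0.08  ]
sblk2 [ 0.4507 -0.0518  0.08  ]
sblk3 [ 0.5476 -0.0772  0.08  ]
slot [ 0.4606 -0.1162  0.08  ]
pullL [0.6915 0.1133 0.163 ]
pullR [0.3925 0.1006 0.163 ]
top (array([0.5372, 0.2236, 0.275 ]), np.float64(0.0033380596497317836))
shoulder (array([0.5361, 0.2289, 0.17  ]), np.float64(0.0006178033760916949))
spool [ 0.3994 -0.3282  0.038 ]
lifter [ 0.7453 -0.0556  0.02  ]
hh [ 0.7126 -0.2527  0.02  ]
hhbarA [ 0.6875 -0.1833  0.13  ]
hhbarB [ 0.7287 -0.3341  0.13  ]
cut [ 0.5285 -0.3593  0.01  ]
{'fx': 360.66771776519283, 'fy': 360.66771776519283, 'cx': 324.88542564796575, 'cy': 242.48787184068004, 'k1': -0.02759389094012128, 'world_from_camera': array([[ 0.4525, -0.8494, -0.2715,  0.3734],
       [-0.8918, -0.4314, -0.1363, -0.5666],
       [-0.0014,  0.3038, -0.9527,  0.3711],
       [ 0.    ,  0.    ,  0.    ,  1.    ]])}
[[ 0.8921  0.4518 -0.0008  0.3047]
 [ 0.4518 -0.8921  0.0015 -0.6017]
 [-0.0001 -0.0017 -1.      0.2444]
 [ 0.      0.      0.      1.    ]]
[[ 0.0008 -0.9528 -0.3037  0.0771]
 [ 1.      0.0006  0.0005 -0.0005]
 [-0.0003 -0.3037  0.9528 -0.1267]
 [ 0.      0.      0.      1.    ]]
```

Call:
move_arm --rows '[2,-2,-2,-2,6,-5.5,-5,-7,10,-9.5,-7,-12,14.5,-13.5,-8.6,-17,19,-17.5,-8.6,-23,23,-22,-8.6,-29,27.5,-26.5,-8.6,-34,32,-31,-8.6,-39,36,-34.5,-8.6,-44,38.3,-36.9,-8.6,-47]' --fingers 1

```text
clock: 1.35
tcp_pos: [0.4804, -0.0968, 0.3312]
orientation: [-2.506, -1.894, -0.001]
contact_force: [0.4, 0.4, -0.6]
grip_width: 0.0855
gripper_force: 0.0
```

Run:
```python
from h import *
o=r.get_obs();print(o['clock'],o['tcp_pos'],o['joints'],o['qvel'])
import pickle
p=r.camera_params("wrist");f=r.grab_frame("wrist");cv2.imwrite("pics/w1.png",f);pickle.dump(p,open("w1.pkl","wb"))
```

```text
1.35 [ 0.4804 -0.0968  0.3312] [ 0.4541  0.1195 -0.4152  1.851   0.0514  1.1816 -0.2541] [-0.2994  0.0509 -0.2181 -0.0423  0.0608  0.0132 -0.1588]
```

View pics/w1.png

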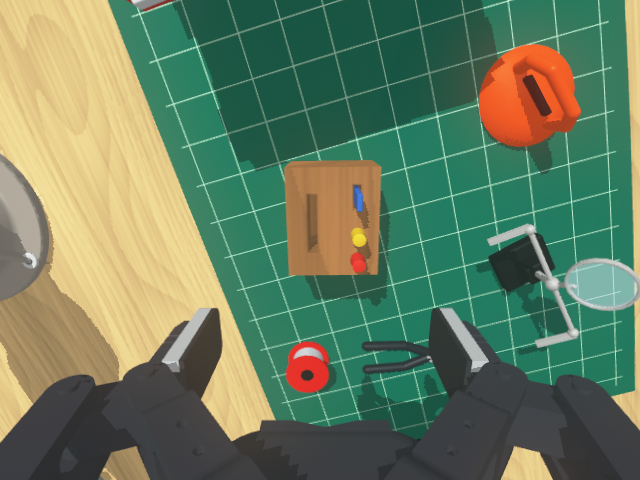

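The slot is at (312,222), spanning rows 194–251, and the block's top face is about (286–381, 167–275). I'll segment the slot.

Run:
```python
from h import *
import pickle
p=pickle.load(open("w1.pkl","rb"));f=cv2.imread("pics/w1.png")
g=f[:,:,2].astype(int);roi=g[185:262,298:328]
print(roi[::8,::2])
m=((roi<105)*255).astype(np.uint8)
n,l,s,c=cv2.connectedComponentsWithStats(m);k=1+np.argmax(s[1:,4]);print(s[k],c[k])
pts=np.argwhere(l==k)[:,::-1]+[298,185]
W=np.array([atz(p,q,.08)[:2] for q in pts.astype(float)])
(c0,wh,a)=cv2.minAreaRect((W*1000).astype(np.float32));print(c0,wh,a)
for q in((286,275),(379,275)):print(atz(p,q,.08))
# block outline predicted
for c,y in(((0.4643,-.111),-15.8),((.4600,-.1145),-15.8)):
  a=np.radians(y);ex=np.array([np.cos(a),np.sin(a)]);ey=np.array([-ex[1],ex[0]])
  for u,v in((-.005,-.0315),(.005,-.0315),(.005,.0315),(-.005,.0315)):
    print(proj(p,np.r_[np.array(c)+u*ex+v*ey,.08]))
```

```text
[[178 181 176 171 172 174 177 179 179 178 178 182 186 186 183]
 [163 175 176 172 156 160 165 170 168 169 178 183 187 188 185]
 [166 166 168 172 145 108 131 134 133 141 176 183 188 188 186]
 [166 166 164 162 148 111 128 135 134 135 176 184 188 189 186]
 [166 167 165 159 140 112 125 136 134 136 175 184 188 189 187]
 [167 169 167 160 146 114 121 136 133 130 176 184 186 189 187]
 [168 169 168 163 151 116 121 135 132 129 174 183 187 188 188]
 [169 170 171 164 157 120 117 117 113 110 168 182 187 189 188]
 [168 170 170 166 163 124 106 148 150 150 158 175 186 188 188]
 [168 170 170 168 164 164 167 166 167 166 166 168 175 186 188]]Traceback (most recent call last):
  File "<stdin>", line 7, in <module>
    return _wrapfunc(a, 'argmax', axis=axis, out=out, **kwds)
    return bound(*args, **kwds)
ValueError: attempt to get argmax of an empty sequence
```

Run:
```python
from h import *
import pickle
p=pickle.load(open("w1.pkl","rb"));f=cv2.imread("pics/w1.png")
roi=f[185:262,298:328,2].astype(int)
m=((roi<152)*255).astype(np.uint8)
n,l,s,c=cv2.connectedComponentsWithStats(m);k=1+np.argmax(s[1:,4]);print(s[k],c[k]+[298,185])
pts=np.argwhere(l==k)[:,::-1]+[298,185]
W=np.array([atz(p,q,.08)[:2] for q in pts.astype(float)])
print(cv2.minAreaRect((W*1000).astype(np.float32)), W.mean(0))
for q in((287,275),(379,275)):print(atz(p,q,.08))
for c,y in(((0.4643,-.111),-15.8),((.4600,-.1145),-15.8)):
  a=np.radians(y);ex=np.array([np.cos(a),np.sin(a)]);ey=np.array([-ex[1],ex[0]])
  for u,v in((-.005,-.0315),(.005,-.0315),(.005,.0315),(-.005,.0315)):
    print(proj(p,np.r_[np.array(c)+u*ex+v*ey,.08]))
```

```text
[  8   9  12  59 631] [311.1664 222.3043]
((459.8294982910156, -113.16328430175781), (64.81909942626953, 12.029464721679688), 73.84198760986328) [ 0.4599 -0.1118]
[ 0.4162 -0.1631  0.08  ]
[ 0.5165 -0.1915  0.08  ]
[310.5551 248.4329]
[319.6    248.4382]
[319.3579 191.7256]
[309.8632 191.7233]
[307.7329 252.3093]
[316.7462 252.3148]
[316.3628 195.9958]
[306.902  195.9938]
```

Call:
move_arm --rows '[3,-0.3,-1,-2,8,-0.8,-2,-5,14,-1.4,-2.9,-8,19.5,-2,-2.9,-12,25,-2.5,-2.9,-15,30,-3,-2.9,-17,32.5,-3.3,-2.9,-18,32.5,-3.3,-2.9,-18,32.5,-3.3,-2.9,-18]'

```text
clock: 2.52
tcp_pos: [0.5387, 0.2204, 0.3604]
orientation: [2.186, 2.255, -0.001]
contact_force: [-0.2, -0.1, 0.5]
grip_width: 0.0855
gripper_force: 0.0
```

Run:
```python
from h import *
import pickle
o=r.get_obs();print(o['clock'],o['tcp_pos'],o['joints'],o['orientation'])
p=r.camera_params("wrist");f=r.grab_frame("wrist");cv2.imwrite("pics/w2.png",f);pickle.dump(p,open("w2.pkl","wb"))
g=r.grab_frame("side")
```

```text
2.525 [0.5387 0.2204 0.3604] [ 0.0155  0.3024 -0.6473  1.5998  0.188   1.303  -0.629 ] [ 2.1863  2.2553 -0.001 ]
```

View pics/w2.png

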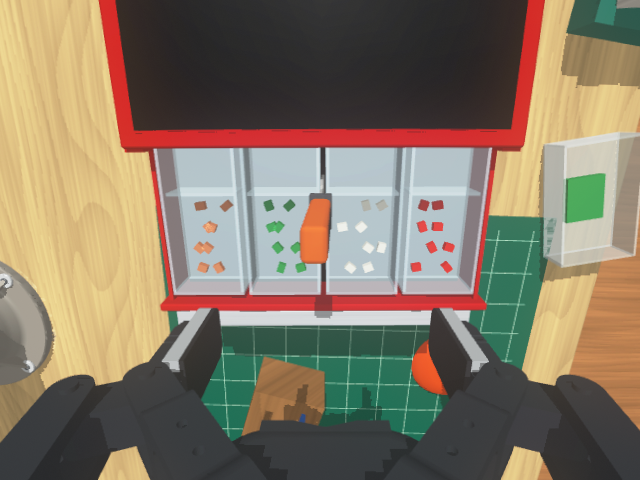

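Handle's top face is about (302–328, 232–263) with centre (314,248); the shoulder is near (319,200). The chest front is level in the image, so the yaw is right.

Run:
```python
from h import *
import pickle
p=pickle.load(open("w2.pkl","rb"));sc=r.camera_params("scene");sd=r.camera_params("side")
f=cv2.imread("pics/w2.png");h=cv2.cvtColor(f,cv2.COLOR_BGR2HSV)
print(h[190:270:5,296:336:3,0]);print(h[190:270:5,296:336:3,2])
for q in((302,263),(326,263),(327,238),(302,238),(314,250)):print(q,atz(p,q,.2725))
for q in((125,148),(522,147)):print(atz(p,q,.18))
for X in([.5361,.2289,.168],[.5372,.2236,.273]):print(proj(p,np.array(X)))
cs=lambda u,v:(230+(u+.5)/S-.5,90+(v+.5)/S-.5)
cd=lambda u,v:(220+(u+.5)/S-.5,195+(v+.5)/S-.5)
print(tri(p,(314,250),sd,cd(304,207)),tri(p,(314,250),sc,cs(553,228)))
```

```text
[[ 95  95  95  95  95  95  95  96  75  30  97  95  95  95]
 [ 98  98  98  98 100 128 130 120 128 113 130 135  98  97]
 [ 99  99  97  97  98   8   9   9   9   9   9   5  99  98]
 [ 97  99  99  99  80   9   9   9   9   9   9   8  97  99]
 [ 97  97  97  99   9   9   9   9   9   9   9   8  98  99]
 [ 98  99  99   5   9  10  10   9  10   9   8   7  99  98]
 [ 97  97  98   9  10   9  10   9  10   9   8   6  99  97]
 [ 97  99   9   9  10  10  10  10  10   9   8   6  98  98]
 [ 99  45  10  11  11  11  11  11  11  10   9 150  98  98]
 [ 99   9   9  10  10  10  10  10  10  10   8 105  99  98]
 [ 97  13   9  10  10  10  10  10  10   9   8 101  99  98]
 [ 65  60   9  10  10  10  10  10  10  10   9  97  98  97]
 [ 65  58   9  10  10  10  10  10  10   9   8  98  98  97]
 [ 99  90   9  10  10  10  10  10  10   9   8 100 100 100]
 [ 99  98   8   9   9   9  10   9   9   9   8 100 100 100]
 [ 67  65  65  76  99 101 100  97 100   0 100  99 100 100]]
[[223 223 223 223 223 223 223 226 185 126 207 224 223 223]
 [228 228 228 228 213 106 106 106 108 109 106 107 205 223]
 [203 203 203 203 183 184 226 227 226
[... 482 characters left out ...]
36 203 203]
 [171 148 226 236 237 237 237 237 237 229 208 171 203 203]
 [171 161 226 235 237 237 237 236 236 228 207 180 203 203]
 [202 178 226 235 236 235 235 234 235 228 204 213 203 203]
 [202 202 202 227 229 229 230 231 231 221 188 213 203 203]
 [161 166 171 156 202 203 203 220 193  66 203 213 203 203]]
(302, 263) [0.5236 0.2157 0.2725]
(326, 263) [0.5389 0.2161 0.2725]
(327, 238) [0.5389 0.2328 0.2725]
(302, 238) [0.5234 0.2323 0.2725]
(314, 250) [0.531  0.2246 0.2725]
[0.3695 0.2776 0.18  ]
[0.6998 0.2889 0.18  ]
[323.1612 208.1344]
[323.7446 252.1126]
(array([0.5322, 0.2285, 0.2817]), np.float64(0.0023275805127346465)) (array([0.5335, 0.2254, 0.2699]), np.float64(0.005829054207519611))
```

Call:
move_arm --rows '[0.3,-0.2,2,0,0.7,-0.5,5,0,0.7,-0.5,8,0,0.7,-0.5,11,0,0.7,-0.5,12.2,0,0.7,-0.5,12.2,0,0.7,-0.5,12.2,0]'

```text
clock: 3.5
tcp_pos: [0.5341, 0.2284, 0.2397]
orientation: [2.185, 2.256, 0.003]
contact_force: [0.2, -0.0, -0.0]
grip_width: 0.0854
gripper_force: 0.0
```

Run:
```python
from h import *
import pickle
o=r.get_obs();print(o['clock'],o['tcp_pos'],o['contact_force'])
p=r.camera_params("wrist");f=r.grab_frame("wrist");pickle.dump(p,open("w3.pkl","wb"));cv2.imwrite("pics/w3.png",f)
h=cv2.cvtColor(f,cv2.COLOR_BGR2HSV)
m=((h[...,0]<14)&(h[...,1]>150)&(h[...,2]>120)).astype(np.uint8)
n,l,s,c=cv2.connectedComponentsWithStats(m)
for k in range(1,n):
    if s[k,4]>300:print(s[k],c[k])
for y in range(200,420,15):
    x=np.where(m[y,240:400])[0]; print(y,x.min()+240 if len(x) else 0,x.max()+240 if len(x) else 0,len(x))
print(proj(p,np.array([.534,.227,.2725])),proj(p,o['tcp_pos']))
```

```text
3.5 [0.5341 0.2284 0.2397] [ 0.1702 -0.0001 -0.0488]
[   0   98  121  286 5507] [ 58.5308 189.1238]
[ 529  114  111  272 4088] [589.1737 205.0379]
[ 202  254  219  162 9663] [318.3925 354.5313]
200 0 0 0
215 0 0 0
230 0 0 0
245 0 0 0
260 309 339 31
275 306 340 35
290 303 341 39
305 300 341 42
320 297 342 46
335 293 342 50
350 291 343 53
365 289 343 55
380 242 399 130
395 248 399 141
410 294 338 45
[326.4327 391.1338] [326.4071 331.502 ]
```

View pics/w3.png

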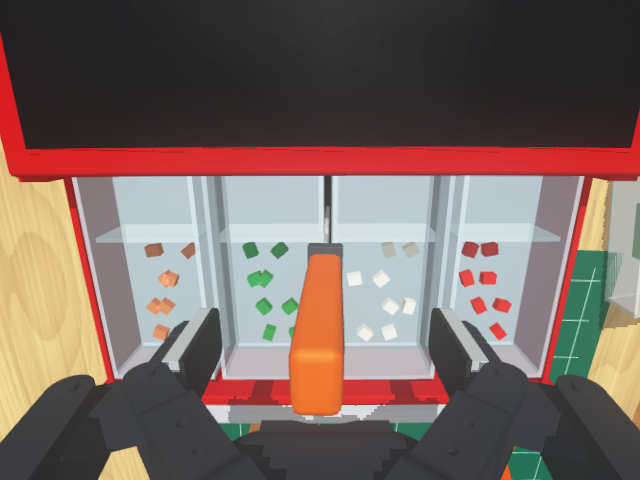

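Handle is between the pads: top face centre (316,384) against finger mid-column 326, about 3 mm off by lean. Closing.

Call:
move_arm --rows '[0,0,0,0,0,0,0,0,0,0,0,0,0,0,0,0,0,0,0,0,0,0,0,0,0,0,0,0,0,0,0,0]' --fingers 0 --newtons 50

```text
clock: 4.55
tcp_pos: [0.5337, 0.2283, 0.2385]
orientation: [2.185, 2.257, 0.001]
contact_force: [2.5, -0.0, 1.8]
grip_width: 0.0175
gripper_force: 49.8
```

Call:
move_arm --rows '[0,0,-0.5,0,0,0,-1.5,0,0,0,-3,0,0,0,-4.5,0,0,0,-6.5,0,0,0,-8.5,0,0,0,-9.5,0,0,0,-9.5,0]'

```text
clock: 5.55
tcp_pos: [0.5331, 0.2286, 0.3342]
orientation: [2.185, 2.257, 0.001]
contact_force: [-1.4, -0.3, -1.9]
grip_width: 0.0178
gripper_force: 49.5
```

Run:
```python
from h import *
o=r.get_obs();R,_=cv2.Rodrigues(o['orientation']);print(o['clock'],o['tcp_pos'],o['grip_width'],R)
t=np.array([.460,-.1132])
a=np.radians(74.0)
print("turn",np.degrees(np.arctan2(R[1,0],R[0,0]))-74)
d=np.r_[t-o['tcp_pos'][:2],0]; print("shift cm",R.T@d*100)
```

```text
5.55 [0.5331 0.2286 0.3342] 0.017844175388189314 [[-0.0327  0.9995  0.0006]
 [ 0.9995  0.0327  0.0004]
 [ 0.0004  0.0006 -1.    ]]
turn 17.874195314282233
shift cm [-33.9225  -8.4261  -0.0179]
```

Call:
move_arm --rows '[-3,-0.8,0,1,-8,-2,0,4,-13.5,-3.4,0,7,-19,-4.7,0,10,-24.5,-6.1,0,13,-29.5,-7.4,0,16,-33,-8.2,2,18,-33.9,-8.4,5,18,-33.9,-8.4,9.5,18,-33.9,-8.4,9.5,18]'

```text
clock: 6.8
tcp_pos: [0.4573, -0.1129, 0.2351]
orientation: [-2.506, -1.884, 0.008]
contact_force: [0.6, 0.1, -1.5]
grip_width: 0.0177
gripper_force: 49.4
```

Call:
move_arm --rows '[0,0,0,0,0,0,0,0,0,0,0,0]'

```text
clock: 7.18
tcp_pos: [0.4611, -0.1133, 0.2395]
orientation: [2.51, 1.887, 0.002]
contact_force: [0.1, -0.8, -1.5]
grip_width: 0.0172
gripper_force: 49.4
```

Run:
```python
from h import *
import pickle
o=r.get_obs();R,_=cv2.Rodrigues(o['orientation']);print(o['clock'],o['tcp_pos'],o['grip_width'],np.degrees(np.arctan2(R[1,0],R[0,0])))
p=r.camera_params("wrist");f=r.grab_frame("wrist");pickle.dump(p,open("w4.pkl","wb"))
a=cv2.resize(f[150:450,200:500],(600,600),interpolation=cv2.INTER_CUBIC);cv2.imwrite("pics/w4.png",a)
cv2.imwrite("pics/s4.png",r.grab_frame("scene"));cv2.imwrite("pics/d4.png",r.grab_frame("side"))
t=np.array([.460,-.1132,.08]);print(R.T@(t-o['tcp_pos'])*100)
```

```text
7.175 [ 0.4611 -0.1133  0.2395] 0.01723765835663771 73.8722882131757
[-0.0239 -0.1478 15.9534]
```

View pics/w4.png

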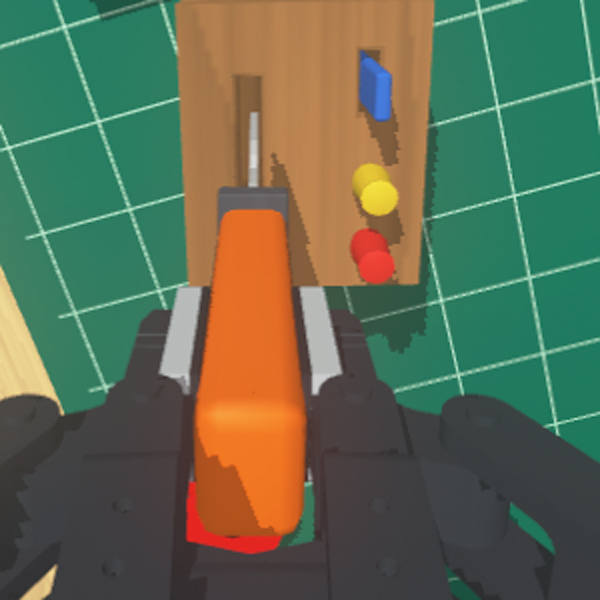

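Slot's far end is at crop (249,75) and the blade's lower far corner at (254,112), so the blade sits about 2 mm right of the slot's middle line. I'll compute the offsets.

Run:
```python
from h import *
import pickle
p=pickle.load(open("w4.pkl","rb"));o=r.get_obs();R,_=cv2.Rodrigues(o['orientation'])
f=lambda u,v:(200+u/2-.25,150+v/2-.25)
for n,u,v,z in(("slotfarL",236,75,.08),("slotfarR",261,75,.08),("slotL",236,170,.08),("blade corner",254,112,.109),("bladeL",249,112,.109),("bladeR",258,112,.109),("shL",219,189,.171),("shR",288,189,.171)):
    print(n,R.T@(atz(p,f(u,v),z)-o['tcp_pos'])*100)
```

```text
slotfarL [ 3.2666 -0.5751 15.8805]
slotfarR [ 3.2672  0.4182 15.8814]
slotL [-0.6685 -0.5951 15.8808]
blade corner [ 2.3799  0.1257 12.9812]
bladeL [ 2.3798 -0.0556 12.9811]
bladeR [ 2.3799  0.2707 12.9814]
shL [ 1.4527 -0.9031  6.7804]
shR [1.4533 1.0602 6.7821]
```

Call:
move_arm --rows '[0.2,-0.2,0,0,0.2,-0.2,1,0,0.2,-0.2,2,0,0.2,-0.2,3,0,0.2,-0.2,4,0,0.2,-0.2,5,0,0.2,-0.2,6,0,0.2,-0.2,6.5,0,0.2,-0.2,6.5,0]'

```text
clock: 8.45
tcp_pos: [0.4589, -0.1108, 0.173]
orientation: [-2.511, -1.887, 0.001]
contact_force: [-0.3, -1.0, -0.9]
grip_width: 0.0173
gripper_force: 49.5
```

Call:
move_arm --rows '[0,0,0.6,0,0,0,1.2,0,0,0,1.7,0,0,0,2.0,0,0,0,2.2,0,0,0,2.3,0,0,0,2.4,0,0,0,2.4,0]'

```text
clock: 9.45
tcp_pos: [0.46, -0.1109, 0.1531]
orientation: [2.51, 1.886, -0.0]
contact_force: [-12.6, 2.3, 40.8]
grip_width: 0.0178
gripper_force: 55.4
```

Call:
move_arm --rows '[0,0,-0.3,0,0,0,-0.3,0,0,0,-0.3,0]'

```text
clock: 9.82
tcp_pos: [0.4598, -0.1109, 0.1532]
orientation: [2.511, 1.887, 0.001]
contact_force: [-2.7, 0.5, 11.7]
grip_width: 0.0172
gripper_force: 51.5
```

Run:
```python
from h import *
o=r.get_obs();print(o['clock'],o['tcp_pos'],o['contact_force'],o['moment'])
f=r.grab_frame("wrist")[150:450,200:500];a=r.grab_frame("side")[190:290,310:450]
b=np.hstack([cv2.resize(f,(370,370)),cv2.resize(a,(420,300),interpolation=cv2.INTER_CUBIC)[:].copy() if 0 else cv2.copyMakeBorder(cv2.resize(a,(420,300),interpolation=cv2.INTER_CUBIC),0,70,0,0,cv2.BORDER_CONSTANT)])
cv2.imwrite("pics/c5.png",b)
```

```text
9.825 [ 0.4598 -0.1109  0.1532] [-2.7214  0.5469 11.6587] [ 0.1156  0.8114 -0.018 ]
```

View pics/c5.png

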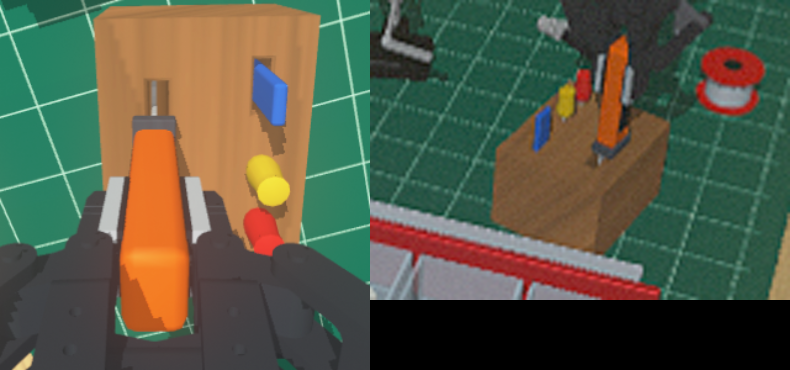

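The shoulder appears seated on the block top at about (155,125) in the wrist part, with the blade inside the slot. I'll release and check.

Call:
move_arm --rows '[0,0,0,0,0,0,0,0,0,0,0,0,0,0,0,0,0,0,-1,0,0,0,-4,0,0,0,-8,0,0,0,-10,0,0,0,-10,0]' --fingers 0.6

```text
clock: 11.05
tcp_pos: [0.4602, -0.1109, 0.2543]
orientation: [2.509, 1.885, 0.004]
contact_force: [-0.3, -0.5, -0.4]
grip_width: 0.0516
gripper_force: 0.0
```

Run:
```python
from h import *
import pickle
o=r.get_obs();print(o['clock'],o['tcp_pos'],o['contact_force'],o['grip_width'])
p=r.camera_params("wrist");f=r.grab_frame("wrist");pickle.dump(p,open("w6.pkl","wb"));cv2.imwrite("pics/w6.png",f)
s=r.grab_frame("side");cv2.imwrite("pics/d6.png",s);c=r.grab_frame("scene")[200:290,220:310];cv2.imwrite("pics/s6.png",c)
f=f[150:450,200:500]
a=s[185:285,330:430]
cv2.imwrite("pics/c6.png",np.hstack([cv2.resize(f,(400,400)),cv2.resize(a,(400,400),interpolation=cv2.INTER_CUBIC)]))
```

```text
11.05 [ 0.4602 -0.1109  0.2543] [-0.2537 -0.486  -0.3939] 0.05158508114451748
```

View pics/c6.png

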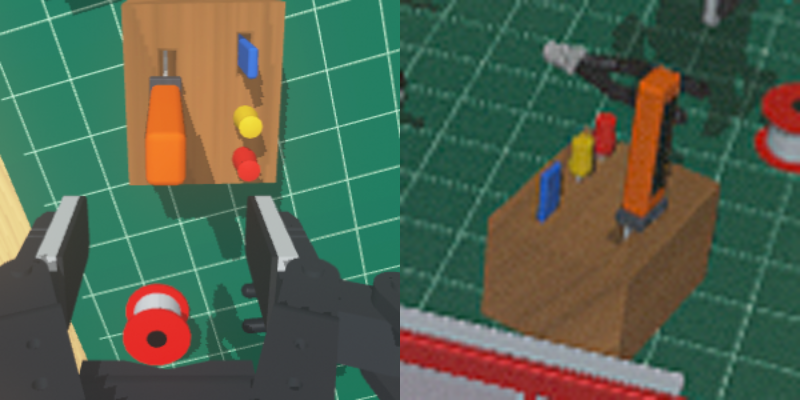

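Handle stands upright and the shoulder looks seated (side part at (640,215)). I'll probe and press on the handle's end with shut fingers to confirm it is fully home.

Run:
```python
from h import *
import pickle
p=pickle.load(open("w6.pkl","rb"));sd=r.camera_params("side");o=r.get_obs();R,_=cv2.Rodrigues(o['orientation'])
X,e=tri(p,(200+165.5*.75,150+160*.75),sd,(330+258/4,185+79/4));print(X,e,R.T@(X-o['tcp_pos'])*100)
Y=atz(p,(200+165.5*.75,150+160*.75),.185);print(Y,R.T@(Y-o['tcp_pos'])*100)
```

```text
[ 0.4592 -0.1114  0.1877] 2.3179641537904075e-05 [-0.0311  0.0947  6.3915]
[ 0.4589 -0.1124  0.185 ] [-0.1395  0.0945  6.6577]
```

Call:
move_arm --rows '[0,0,0,0,0,0,0,0,0,0,0,0,0,0,0,0,0,0,1,0,0,0,2,0,0,0,3,0,0,0,4,0]' --fingers 0

```text
clock: 12.2
tcp_pos: [0.4589, -0.1108, 0.2114]
orientation: [-2.511, -1.887, 0.001]
contact_force: [-0.9, 0.4, 0.1]
grip_width: 0.0001
gripper_force: 0.0
```

Call:
move_arm --rows '[0,0,0.5,0,0,0,0.8,0,0,0,1.0,0,0,0,1.2,0,0,0,1.2,0]'

```text
clock: 12.82
tcp_pos: [0.4607, -0.111, 0.2021]
orientation: [2.509, 1.886, 0.004]
contact_force: [-1.2, 0.2, 11.5]
grip_width: -0.0001
gripper_force: 5.2
```

Call:
move_arm --rows '[0,0,0.1,0,0,0,0.2,0,0,0,0.2,0,0,0,0.2,0]'

```text
clock: 13.32
tcp_pos: [0.4617, -0.1112, 0.202]
orientation: [2.507, 1.884, 0.006]
contact_force: [-3.9, 0.1, 24.7]
grip_width: 0.0001
gripper_force: 12.3
```

Stop is rigid at about 2.5 mm above nominal in every reading, which fits a mat of that thickness under the block: fully home. Next I move in front of the pull.

Call:
move_arm --rows '[0,0,-2,0,0,0,-5,0,1,0.1,-7,0,5,0.8,-7,-4,10,1.5,-7,-9,15,2.3,-7,-13,18,2.8,-6,-17,19.2,3,-2,-18,19.2,3,2,-18,19.2,3,4.2,-18]'

```text
clock: 14.58
tcp_pos: [0.5404, 0.0652, 0.1544]
orientation: [-2.184, -2.257, 0.003]
contact_force: [-0.0, 0.2, 0.0]
grip_width: -0.0004
gripper_force: 0.0
```

Call:
move_arm --rows '[0,0,0,0,0,0,0,0]'

```text
clock: 14.82
tcp_pos: [0.542, 0.0655, 0.1574]
orientation: [2.185, 2.256, 0.002]
contact_force: [0.1, 0.3, -0.1]
grip_width: 0.0001
gripper_force: 0.0
```

Call:
move_arm --rows '[0.8,0,0.2,0,1.6,0,0.2,0,2.2,0,0.2,0,2.8,0,0.2,0,3.4,0,0.2,0,4.2,0,0.2,0,5.2,0,0.2,0,6.2,0,0.2,0,7.2,0,0.2,0,8.2,0,0.2,0]'

```text
clock: 16.08
tcp_pos: [0.5386, 0.148, 0.1543]
orientation: [-2.185, -2.257, -0.0]
contact_force: [0.8, -3.2, 2.1]
grip_width: 0.0002
gripper_force: 1.3
```

Call:
move_arm --rows '[1,0,0,0,2,0,0,0,3,0,0,0,4,0,0,0,5,0,0,0,6,0,0,0,7,0,0,0,7.6,0,0,0,8,0,0,0,8,0,0,0]'

```text
clock: 17.32
tcp_pos: [0.5359, 0.2279, 0.1542]
orientation: [-2.184, -2.257, -0.001]
contact_force: [-0.0, 0.1, 0.4]
grip_width: 0.0002
gripper_force: 0.0
```

Call:
move_arm --rows '[0.3,0,0,0,0.6,0,0,0,0.9,0,0,0,1.2,0,0,0,1.5,0,0,0,1.7,0,0,0,1.9,0,0,0]'

```text
clock: 18.2
tcp_pos: [0.5353, 0.2455, 0.1542]
orientation: [2.185, 2.256, -0.002]
contact_force: [-1.2, -6.8, 2.6]
grip_width: 0.0002
gripper_force: 3.4
```

Call:
move_arm --rows '[0.2,0,0,0,0.4,0,0,0,0.5,0,0,0,0.5,0,0,0]'

```text
clock: 18.7
tcp_pos: [0.5353, 0.2456, 0.1542]
orientation: [2.186, 2.25, -0.012]
contact_force: [-3.5, -16.0, 9.4]
grip_width: 0.0003
gripper_force: 7.9
```

Hard stop at 16 N, as predicted (y ≈ 0.246): shut. Backing off and checking.

Call:
move_arm --rows '[-0.5,0,0,0,-2,0,0,0,-4,0,0,0,-6,0,-1,0,-6,0,-4,0,-6,0,-8,0,-6,0,-12,0,-6,0,-14,0,-6,0,-14,0]'

```text
clock: 19.82
tcp_pos: [0.5381, 0.1908, 0.2959]
orientation: [2.185, 2.255, 0.005]
contact_force: [0.4, 0.2, -0.4]
grip_width: 0.0004
gripper_force: 0.0
```

Run:
```python
from h import *
o=r.get_obs();print(o['clock'],o['tcp_pos'],o['contact_force'])
s=r.grab_frame("side");c=r.grab_frame("scene")
cv2.imwrite("pics/f.png",np.hstack([cv2.resize(s[150:390,130:450],(400,300)),cv2.resize(c[80:320,220:540],(400,300))]))
```

```text
19.825 [0.5381 0.1908 0.2959] [ 0.3717  0.2042 -0.3868]
```

View pics/f.png

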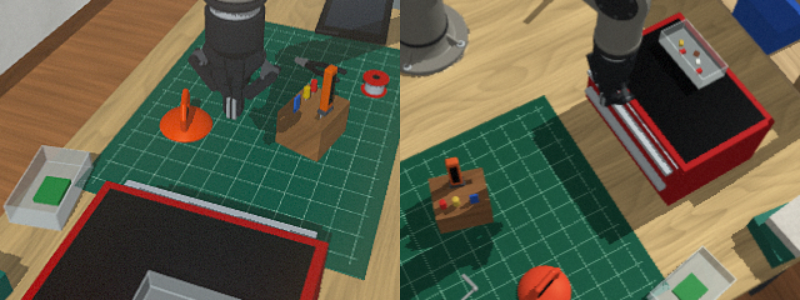

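The drawer is shut (pull against the case at about (640,140)), the scraper stands in the block at (453,170), and the bystanders are in place.

```bash
python3 -c "
from bench import r
print(r.hand_in())"
```

```text
the job is handed in; nothing more can be done
None
```

The scraper is back in the block's wide slot, blade down and pressed to a firm stop, the top drawer is shut, the other things were left alone, and the job was handed in at about 20 s; no verdict came back, and the handle's end read about 3 mm high, which I put down to the mat under the block.

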